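Wedge the stop fence into the card fixture

TASK

Pick up the dovetailed stop fence, set it narrow end first on the open apron of the card fixture and slide it along the tapered dovetail way until it wedges tight. Press it home firmly but gently, with about 15 newtons and never more than 25, then let go so that it stays jammed in the way. Leave everything else where it is.

Things in the scene. Friction and masses are not known exactly. Their poses are not given: they have to be found in the camera images.
- way: Card fixture fixed to the table: flat plate 235 mm long, 112 wide, 10 thick with two rails 18 mm tall that form a dovetail way, open at the mouth end. Origin on the plate's underside at the mouth; x points along the way from the mouth inwards, z up. Plate at x -80 to 0 mm is a bare apron; the rails run from x 0 to 150 mm. The +y rail is straight, its flank at y +25 mm on the floor.
- way_mouth (a point): Middle of the way's mouth on its floor, 10 mm above the table; axes as the fixture. Both flanks lean inwards 30 degrees from upright (way wider at the floor than on top). The way is 50.4 to 54.8 mm wide on the floor here and narrows by 1 mm in every 12 mm of x: the -y side is a slanting gib strip backed by stiff springs (about 90 N per mm). Metal on metal friction about 0.3.
- way_end (a point): Far end of the way, on its floor, 150 mm past the mouth. The gib was set in or out up to 2.2 mm, unmeasured, so where the stop wedges differs: its middle 36 to 98 mm past the mouth, y within 1 mm of 0 in the fixture's frame. Only the resistance tells: it rises to 15 N over 2 to 6 mm, then the stop stays when let go. Held tight and askew it binds early: let it align itself.
- stop_mid (a point): Loose stop fence, 0.2 kg, 64 mm tall: dovetail slide 64 mm long, 16 high, with an upright board across its middle, 12 mm thick (along x), 76 wide (along y), 40 high. Point: centre of the board, 44 mm above the slide's underside, midway along it. x points along the slide to its narrow end, z up. Pinch the board across its 12 mm from above; 6 mm of air between its lower edge and the rails.
- stop_nose (a point): Middle of the narrow front end of the stop's slide, on the underside, 32 mm ahead of and 44 mm below the board's centre. The underside is 44.7 mm wide here and 50 mm at the back. The +y flank is straight, its bottom edge at y +25 mm; the -y flank slants 1 in 12 like the gib; both lean in 30 degrees as the way does. On the floor of the way the board's centre is 54 mm above the table.
- card_pack: Bystander: banded pack of white cards 56x86x33 mm lying on the table right of the fixture; origin at the centre of its underside.
- wedge: Bystander: small beech wedge 30x90x22 mm lying on the table; origin at the centre of its underside.
- jog_block: Bystander: knocking block of wood with a black rubber face, 51x110x50 mm; origin at the centre of its underside.
- weight: Bystander: small brass check weight 29 mm across and 46 mm tall; origin at the centre of its underside.
- tape_roll: Bystander: roll of brown tape lying flat, 104 mm across and 48 mm tall; origin at the centre of its underside.
Not all that is in view belongs to the job. Of the things that look like the part that bears stop_mid, the smallest one is meant.

How it is judged (in metres and radians):
On the way, in this order (a step that is already met when the one before it is completed fails the run):
1. the narrow end of the stop has entered the mouth of the way, the slide on its floor (x of stop_mid in the frame of way above -0.022 m and y of stop_mid in the frame of way between -0.012 and 0.012 m and z of stop_mid in the frame of way below 0.061 m and angle between the x axis of stop_mid and the x axis of way, either way round below 0.2 rad), for 0.1 s.
2. the stop is pressed home in the way (x of stop_mid in the frame of way above 0.03 m and contact force between stop and way above 16 N), for 0.2 s.
At the end, for the whole second after the job is handed in: The stop is let go and at rest, on the floor of the way (within 4 mm) and in line with it (0.05 rad), its middle 30 to 105 mm past the mouth, and jammed: by itself its contacts with the fixture still add up to over 7 N (its weight alone: 3 N at most) (x of stop_mid in the frame of way between 0.03 and 0.105 m and z of stop_mid in the frame of way between 0.05 and 0.057 m and angle between the x axis of stop_mid and the x axis of way, either way round below 0.05 rad and contact force between stop and way above 7 N and linear speed of stop below 0.005 m/s); the robot touches nothing.
It fails at once if the stop is forced: its contacts with the fixture add up to more than 90 N (a push of 25 N gives less) (contact force between stop and way above 90 N).
It fails at once if a bystander is moved by more than 25 mm (distance of any of card_pack, wedge, jog_block, weight, tape_roll from where it was at the start of the episode above 0.025 m).
It also fails if it takes over 61 s, if anything falls off the work surface, if the arm or the gripper's body presses on something with over 40 N, if the wrist force passes 120 N, or if a joint passes its speed limit or range.

ROBOT

A 7-joint arm with a two-finger parallel gripper is mounted at the origin on the work surface; the furniture and walls round the work are solid. World frame = base frame: x ahead of the robot, y to its left, z up, the work surface at z = 0. Lengths are in m, angles in degrees, forces in N, time in s.
With the tool pointing down it reaches from about 0.4 to 0.85 m from the base axis. Payload 6.9 kg.
Tool frame: the origin (TCP) lies at the very end of the fingers, on their centre line; the grasp point (between the pads) lies 19 mm behind it; z points along the fingers, y is the line along which they close (so a half turn about z gives the same grasp; the last joint's range is limited). The gripper opens to 85 mm and grips with 20 to 120 N. Pads are 22 mm wide; open, the fingers measure 114 mm over their backs; the gripper's body (76 mm by 85 mm) begins 54 mm behind the grasp point. The pads swing forward as they close: fully open they stand 13 mm farther back than shut.
Start: joints at [-70.732, 29.078, -13.613, 85.955, 7.202, 65.827, -8.869], TCP at [0.143, 0.608, 0.231] pointing down, gripper open.
Joint ranges: [-176.47, 176.47], [-13.61, 117.27], [-81.72, 77.17], [0.22, 143.17], [-87.28, 267.28], [10, 112.55], [-165.47, 165.47]. Speed limits (degrees/s): [136.94, 136.94, 180, 180, 180, 180, 180].

INTERFACE

Orientations are given as [roll, pitch, yaw] about the fixed x, y, z axes, in that order (R = Rz(yaw) Ry(pitch) Rx(roll)).
In Python, from workcell import * gives the robot as it stands.
- The arm moves only by the shell command python3 -m jog 'ROWS' [FORCE]. ROWS is JSON, a list of rows, each a list of 3 entries, a list of its own where there are three numbers: the turn, a rotation vector about the world's x, y, z in rad, then the shift along the world's x, y, z in mm, then the finger opening in mm, from 0 to 85.4. A call has 1 to 20 rows; each row is the pose to reach, as a shift and turn from the pose commanded when the call began; what a row does not reach only later rows make up. A row lasts 1/10 s, in which the tool goes at most 50 mm and 8.59 degrees, less where a joint would pass 70% of its speed; a pose out of reach is approached as far as the arm can. A call with a gripper value outside its range is refused whole. The fingers move at their own pace and stop on an object; FORCE is the grip in N (left out, the last holds). Time passes only in rows, so rows that repeat a pose let the fingers close. It gives the time, the measured TCP pose, the force, the opening and the grip force at its end, in the units of the state.
- observe(): the state, without advancing time (a new reading comes with each control period).
- grab_frame(name): name is "side" or "top" or "wrist"; returns (picture, depth): 420x560x3 uint8, blue, green, red; 420x560 float32, m along the optical axis (not along the pixel's ray), 0 where there is no reading.
- calibration(name): a dict with "vfov" (degrees; the focal length in pixels is half the picture's height over the tangent of half this angle, whatever the lens; pixels are square), "cx", "cy" (the principal point, pixels), "rvec" (rotation vector, rad) and "tvec" (3), from world to camera coordinates, as OpenCV has them. Camera axes: x right, y down, z forward; pixel columns grow to the right and rows downward; lengths in m; the calibration is good to about 2 mm. A picture is of the moment at which its call begins: read the wrist's pose just before it. calibration takes no time and is no camera call; for the wrist camera it gives the pose at the moment of the call.
- job_done(): hands the job in; it is judged then, once.
The state is a dict: "time": time; "joints": joint angles; "qd": joint speeds; "effort": joint torques, N m; "eef_pos": TCP position; "ee_rot": TCP orientation; "ft_force": force on the tool from outside, world axes, zero at the start; "ft_torque": the same for the moment, N m; "grip_width": opening from 0.0 (shut) to 1.0 (fully open); "grasp_force": force on a finger pad.
Only numpy, scipy, OpenCV 4.12 (cv2) and the standard library are available. Lean on these libraries where they do the work, as an engineer would, in place of code of your own. Each camera call takes 0.05 s, during which the arm holds its last target. There are 200 camera calls.

## Working session

There is one attempt and no reset: what is moved stays moved. The work goes in short steps, Python scripts to look and compute and a shell command to move; the robot and the scene stay as the last step left them, time stands still between calls to the robot, and variables do not carry over. Pictures are saved under pics/ and viewed, at most 10 in all, crops included, and the job is handed in when it is done.

```bash
mkdir -p pics; ls; cat > h.py <<'E'
from workcell import *
import numpy as np, cv2
def cam(n):
    c=calibration(n); f=210/np.tan(np.radians(c['vfov'])/2)
    R=cv2.Rodrigues(np.array(c['rvec'],float))[0]; t=np.array(c['tvec'],float).ravel()
    return f,c['cx'],c['cy'],R,t
def ray(C,u,v,z):
    f,cx,cy,R,t=C
    o=-R.T@t; d=R.T@np.array([(u-cx)/f,(v-cy)/f,1]); return o+d*(z-o[2])/d[2]
def cloud(C,D):
    f,cx,cy,R,t=C
    v,u=np.mgrid[:420,:560]; P=np.stack([(u-cx)/f*D,(v-cy)/f*D,D],-1)
    return (P-t)@R
E
python3 - <<'E'
from h import *
s=observe();print({k:np.round(s[k],3) for k in s})
for n in("top","side"):
    C=cam(n);p,d=grab_frame(n);cv2.imwrite(f'pics/{n}0.png',p);np.save(f'pics/{n}0.npy',d)
    print(n,calibration(n).keys(),-C[3].T@C[4],C[3][2],(d>0).mean())
E
```

```text
pics
{'time': np.float64(0.0), 'joints': array([-70.732,  29.125, -13.609,  86.01 ,   7.203,  65.825,  -8.869]), 'qd': array([ 0.042,  0.082, -0.036,  0.003, -0.055, -0.042, -0.051]), 'effort': array([-0.0000e+00, -6.2060e+01, -2.1870e+00, -2.4965e+01,  1.3000e-02,
        1.2000e-02,  0.0000e+00]), 'eef_pos': array([0.143, 0.608, 0.23 ]), 'ee_rot': array([-1.79899e+02,  2.00000e-03,  1.66778e+02]), 'ft_force': array([-0.041, -0.13 , -0.116]), 'ft_torque': array([-0.052,  0.019,  0.009]), 'grasp_force': np.float64(0.0), 'grip_width': np.float64(0.996)}
top dict_keys(['vfov', 'cx', 'cy', 'rvec', 'tvec']) [ 0.33540137 -0.01577703  1.45002431] [ 0.07727821 -0.01108351 -0.99694796] 0.9959906462585034
side dict_keys(['vfov', 'cx', 'cy', 'rvec', 'tvec']) [ 0.5843861  -1.15918291  1.28448335] [-0.08649946  0.68427864 -0.72407223] 0.9591369047619047
```

View pics/top0.png

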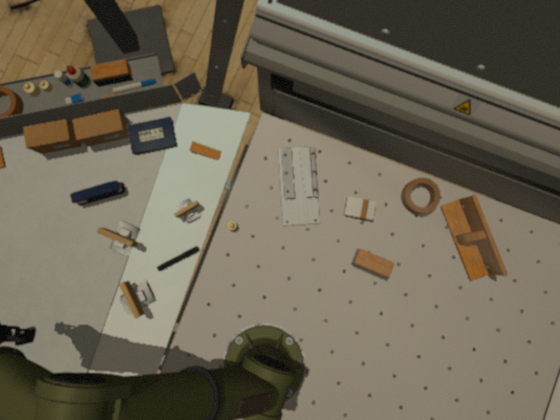

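View pics/side0.png

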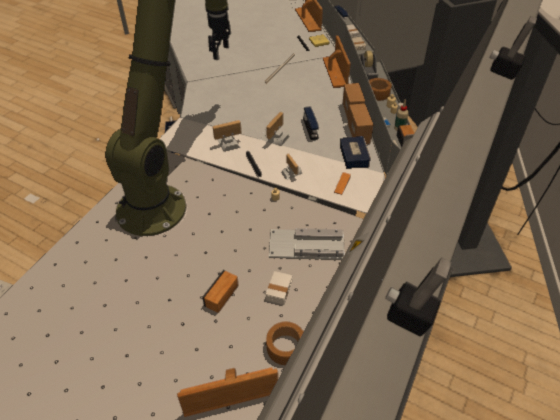

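The top view shows the fixture at about (299,185), with its mouth/apron at the bottom (near 300,210). There are three stops, at (187,208), (117,237) and (133,298). The smallest is at (187,208), and at (292,165) in the side view. Next I'll get rough positions from depth.

```bash
python3 - <<'E'
from h import *
C=cam('top');d=np.load('pics/top0.npy');p=cv2.imread('pics/top0.png');W=cloud(C,d)
for n,(u,v) in dict(stop=(187,208),sheet=(170,230),table=(260,230),fixapron=(300,210),c1=(284,223),c2=(319,223),c3=(279,149),c4=(317,149),base=(265,345),big1=(117,237),big2=(131,298),weight=(232,226),card=(360,208),knob=(178,257),orange=(205,151)).items(): print(n,W[v,u].round(3))
cv2.imwrite('pics/top0c.png',cv2.resize(p[130:260,100:340],None,fx=3.3,fy=3.3,interpolation=cv2.INTER_CUBIC))
h=W[...,2]; 
m=((h>0.045)&(h<0.12)).astype(np.uint8); m[:, :165]=0;m[:,215:]=0;m[:185]=0;m[235:]=0
print(m.sum()); v,u=np.nonzero(m); Q=W[v,u]; print(Q.mean(0),Q.min(0),Q.max(0), cv2.minAreaRect(Q[:,:2].astype(np.float32)))
E
```

```text
stop [0.456 0.226 0.065]
sheet [ 0.394  0.286 -0.   ]
table [0.398 0.016 0.007]
fixapron [ 0.46  -0.103  0.014]
c1 [ 0.42  -0.056  0.008]
c2 [ 0.423 -0.162 -0.001]
c3 [ 0.645 -0.037  0.007]
c4 [ 0.649 -0.153  0.001]
base [ 0.073 -0.006  0.077]
big1 [0.368 0.416 0.088]
big2 [0.199 0.371 0.083]
weight [0.407 0.097 0.044]
card [ 0.467 -0.28   0.03 ]
knob [0.314 0.257 0.014]
orange [0.633 0.186 0.014]
133
[0.45501777 0.22890084 0.06116114] [0.43181271 0.19529963 0.04563223] [0.47926846 0.26407439 0.06900058] ((0.45575156807899475, 0.22986957430839539), (0.012877061031758785, 0.07659393548965454), 32.003116607666016)
```

View pics/top0c.png

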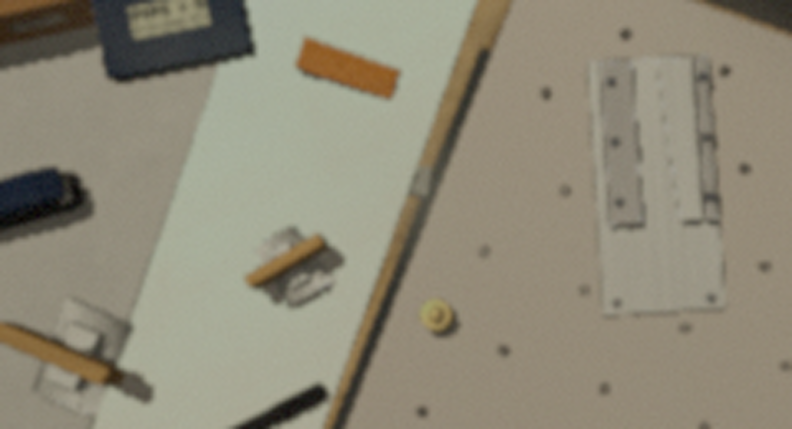

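The crop shows the smallest stop's board running from (250,280) to (322,240), with the narrower slide end apparently up-left at (280,232). Its measured size is 76x13 mm, which fits. The fixture axis is almost along +x, with the mouth towards the robot. I'll move above the stop for a close look.

```bash
python3 -m jog '[[[0,0,-0.785],[290,-370,20],85],[[0,0,-0.785],[290,-370,20],85],[[0,0,-0.785],[290,-370,20],85],[[0,0,-0.785],[290,-370,20],85],[[0,0,-0.785],[290,-370,20],85],[[0,0,-0.785],[290,-370,20],85],[[0,0,-0.785],[290,-370,20],85],[[0,0,-0.785],[290,-370,20],85],[[0,0,-0.785],[290,-370,20],85],[[0,0,-0.785],[290,-370,20],85],[[0,0,-0.785],[290,-370,20],85],[[0,0,-0.785],[290,-370,20],85],[[0,0,-0.785],[290,-370,20],85],[[0,0,-0.785],[290,-370,20],85]]' 30
python3 - <<'E'
from h import *
s=observe();print(s['eef_pos'],s['ee_rot'],s['joints'])
C=cam('wrist');p,d=grab_frame('wrist');cv2.imwrite('pics/w1.png',p);np.save('pics/w1.npy',d)
print(-C[3].T@C[4],C[3][2]); np.savez('pics/w1c.npz',*[np.array(x) for x in C])
E
```

```text
time: 1.5
eef_pos: [0.4321, 0.2398, 0.2511]
ee_rot: [-180.0, -0.0, 121.9]
ft_force: [0.2, 0.7, -1.0]
grip_width: 0.997
grasp_force: 0.0
[0.43206987 0.23975337 0.2511177 ] [-1.79976712e+02 -3.07636806e-02  1.21948604e+02] [-35.17526996  16.27639936   4.43515559 103.39413366  -1.46312719
  60.40750446   1.75458084]
[0.39190402 0.30451089 0.39352802] [ 0.15881625 -0.25443037 -0.95396152]
```

View pics/w1.png

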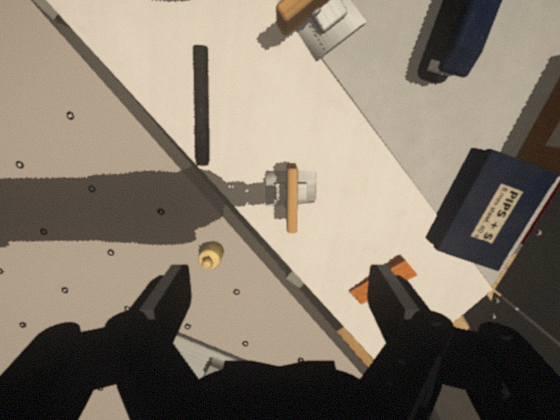

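The wrist view shows the stop's board at (292,198) and its slide spanning columns 266–316. I'll measure it and enlarge the image to tell the narrow end.

```bash
python3 - <<'E'
from h import *
z=np.load('pics/w1c.npz');C=[z[k] for k in z.files];p=cv2.imread('pics/w1.png');d=np.load('pics/w1.npy');W=cloud(C,d)
hsv=cv2.cvtColor(p,cv2.COLOR_BGR2HSV)
sub=np.zeros((420,560),bool);sub[150:245,240:340]=True
m=sub&(hsv[...,1]>110)&(W[...,2]>0.055); v,u=np.nonzero(m);Q=W[v,u];print('board top',len(Q),np.median(Q[:,2]),cv2.minAreaRect(np.array([ray(C,a,b,.064)[:2] for a,b in zip(u,v)],np.float32)))
for lo,hi in((.006,.013),(.013,.021)):
  m=sub&(W[...,2]>lo)&(W[...,2]<hi);v,u=np.nonzero(m);Q=W[v,u]
  a=np.radians(32);c=np.array([.4557,.2299]);x=(Q[:,:2]-c)@[np.cos(a),np.sin(a)];y=(Q[:,:2]-c)@[-np.sin(a),np.cos(a)]
  print(lo,len(Q))
  for b in np.arange(-.04,.04,.008):
    k=(x>=b)&(x<b+.008)
    if k.sum()>3: print(round(b+.004,3),k.sum(),np.percentile(y[k],[3,97]).round(4))
cv2.imwrite('pics/w1c.png',cv2.resize(p[150:250,230:350],None,fx=5,fy=5,interpolation=cv2.INTER_CUBIC))
E
```

```text
board top 636 0.06370660425596739 ((0.45335856080055237, 0.23340284824371338), (0.010960850864648819, 0.07409903407096863), 32.40205383300781)
0.006 216
-0.036 4 [0.0195 0.0225]
-0.028 34 [-0.0186  0.0238]
-0.02 35 [-0.0185  0.0238]
-0.012 41 [-0.0171  0.0235]
-0.004 4 [0.02   0.0225]
0.012 31 [-0.0143  0.0238]
0.02 39 [-0.0146  0.0238]
0.028 28 [-0.0127  0.0237]
0.013 589
-0.036 25 [-0.0113  0.018 ]
-0.028 157 [-0.0132  0.0188]
-0.02 102 [-0.0135  0.0188]
-0.012 45 [-0.012   0.0191]
-0.004 5 [-0.0078  0.0187]
0.012 35 [-0.0112  0.0188]
0.02 87 [-0.0092  0.0188]
0.028 133 [-0.0083  0.0189]
```

View pics/w1c.png

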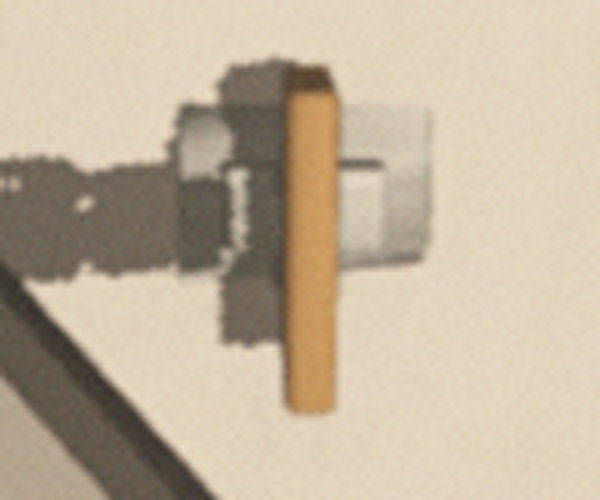

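The straight flank is on +y and the slanted one on -y. The slide narrows towards the +32° direction (right in the image), so the stop's yaw is about 32.4° and its board centre is about (0.4537, 0.233). Descending.

```bash
python3 -m jog '[[[0,0,0.008],[21,-5,-50],85],[[0,0,0.008],[21,-5,-100],85],[[0,0,0.008],[21,-5,-145],85],[[0,0,0.008],[21,-5,-145],85],[[0,0,0.008],[21,-5,-145],85],[[0,0,0.008],[21,-5,-145],85]]' 30
python3 -c "
from h import *
s=observe();print(s['eef_pos'],s['ee_rot'])"
```

```text
time: 2.15
eef_pos: [0.4552, 0.2345, 0.1087]
ee_rot: [179.8, 0.0, 122.3]
ft_force: [0.4, -0.3, 0.3]
grip_width: 0.993
grasp_force: 0.0
[0.45522042 0.23447106 0.10866952] [1.79794548e+02 5.79035547e-03 1.22292414e+02]
```

```bash
python3 -m jog '[[[0,0,0],[-1.5,-1.5,-35],85],[[0,0,0],[-1.5,-1.5,-65],85],[[0,0,0],[-1.5,-1.5,-79],85],[[0,0,0],[-1.5,-1.5,-79],85],[[0,0,0],[-1.5,-1.5,-79],0],[[0,0,0],[-1.5,-1.5,-79],0],[[0,0,0],[-1.5,-1.5,-79],0],[[0,0,0],[-1.5,-1.5,-79],0],[[0,0,0],[-1.5,-1.5,-79],0],[[0,0,0],[-1.5,-1.5,-79],0],[[0,0,0],[-1.5,-1.5,-79],0],[[0,0,0],[-1.5,-1.5,-79],0],[[0,0,0],[-1.5,-1.5,-79],0],[[0,0,0],[-1.5,-1.5,-79],0],[[0,0,0],[-1.5,-1.5,-79],0]]' 40
```

```text
time: 3.65
eef_pos: [0.4528, 0.2322, 0.0278]
ee_rot: [179.9, -0.0, 122.3]
ft_force: [-0.7, 0.1, 6.7]
grip_width: 0.134
grasp_force: 39.8
```

Gripped at 11.5 mm opening, which matches the board. I'll lift, turn and hover beside the fixture for a closer look.

```bash
python3 -m jog '[[[0,0,0],[0,0,40],0],[[0,0,0],[0,0,80],0],[[0,0,-0.1],[0,-10,120],0],[[0,0,-0.2],[10,-50,160],0],[[0,0,-0.3],[20,-95,200],0],[[0,0,-0.4],[30,-140,220],0],[[0,0,-0.505],[30,-185,220],0],[[0,0,-0.505],[30,-230,220],0],[[0,0,-0.505],[30,-275,220],0],[[0,0,-0.505],[30,-320,220],0],[[0,0,-0.505],[30,-365,220],0],[[0,0,-0.505],[30,-390,220],0],[[0,0,-0.505],[30,-390,220],0],[[0,0,-0.505],[30,-390,220],0],[[0,0,-0.505],[30,-390,220],0],[[0,0,-0.505],[30,-390,220],0]]' 40
python3 - <<'E'
from h import *
s=observe();print(s['eef_pos'],s['ee_rot'],s['joints'],s['ft_force'])
C=cam('wrist');p,d=grab_frame('wrist');cv2.imwrite('pics/w2.png',p);np.save('pics/w2.npy',d)
print(-C[3].T@C[4],C[3][2]); np.savez('pics/w2c.npz',*[np.array(x) for x in C])
E
```

```text
time: 5.25
eef_pos: [0.4826, -0.1566, 0.2471]
ee_rot: [-180.0, -0.0, 93.5]
ft_force: [0.2, -0.2, -2.2]
grip_width: 0.138
grasp_force: 39.7
[ 0.48264038 -0.15656337  0.24712995] [-1.79982349e+02 -4.13252292e-02  9.34591085e+01] [  0.62111819  18.52244148  20.08701688 102.14502092  -7.22866744
  60.61728609  26.76872506] [ 0.24998279 -0.23150418 -2.23840467]
[ 0.47838512 -0.08038741  0.38954215] [ 0.01851293 -0.29882761 -0.95412752]
```

View pics/w2.png

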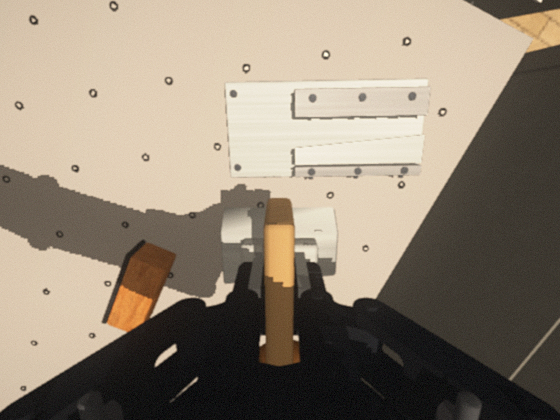

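The wrist view shows the fixture clearly. Plate corners are near (226,82), (429,80), (422,176) and (231,178), and the rails start at u≈295. The straight +y rail is the upper one, with its inner edge from (295,117) to (427,113). Next I'll measure its pose and that of the held stop.

```bash
python3 - <<'E'
from h import *
z=np.load('pics/w2c.npz');C=[z[k] for k in z.files];p=cv2.imread('pics/w2.png');d=np.load('pics/w2.npy');W=cloud(C,d)
hsv=cv2.cvtColor(p,cv2.COLOR_BGR2HSV); 
print('S plate/table',hsv[130,255],hsv[50,200],hsv[102,340], 'z table',np.median(W[20:70,150:230,2]),'apron',np.median(W[100:160,240:285,2]),'rail',np.median(W[95:108,310:400,2]))
h=W[...,2]
m=((hsv[...,1]<28)).astype(np.uint8); m[:70]=0;m[188:]=0;m[:,:215]=0;m[:,440:]=0
m=cv2.morphologyEx(m,cv2.MORPH_CLOSE,np.ones((7,7)));m=cv2.morphologyEx(m,cv2.MORPH_OPEN,np.ones((5,5)))
c=max(cv2.findContours(m,0,2)[0],key=cv2.contourArea)[:,0]
print('img rect',cv2.boundingRect(c),cv2.contourArea(c))
q=np.array([ray(C,u,v,.010)[:2] for u,v in c],np.float32)
r=cv2.minAreaRect(q);print('plate',r,cv2.boxPoints(r).round(4).tolist())
# apron-side edges: columns 235-290 top and bottom rows -> lines; mouth edge: left
def line(P):
    vx,vy,x,y=cv2.fitLine(np.array(P,np.float32),cv2.DIST_HUBER,0,.01,.01).ravel(); return np.array([x,y]),np.degrees(np.arctan2(vy,vx))
top=[ray(C,u,np.nonzero(m[:,u])[0].min()-.5,.01)[:2] for u in range(235,420)]
bot=[ray(C,u,np.nonzero(m[:,u])[0].max()+.5,.01)[:2] for u in range(238,415)]
lef=[ray(C,np.nonzero(m[v])[0].min()-.5,v,.01)[:2] for v in range(90,170)]
for n,P in zip(('top','bot','left'),(top,bot,lef)): print(n,line(P))
# rail front ends/inner edge of +y rail at z=.028 from depth
rail=((h>.021)&(h<.036)).astype(np.uint8); rail[:70]=0;rail[188:]=0;rail[:,:215]=0;rail[:,440:]=0
for sl,n in((slice(80,125),'+rail'),(slice(140,185),'-rail')):
    k=np.zeros_like(rail);k[sl]=rail[sl];v,u=np.nonzero(k);q=np.array([ray(C,a,b,.028)[:2] for a,b in zip(u,v)],np.float32);print(n,len(u),u.min(),u.max(),cv2.minAreaRect(q))
inn=[]
k=np.zeros_like(rail);k[80:125]=rail[80:125]
inn=[ray(C,u,np.nonzero(k[:,u])[0].max()+.5,.028)[:2] for u in range(305,415) if k[:,u].any()]
print('+rail inner top edge',line(inn))
# stop board top (held)
b=(hsv[...,1]>110);v,u=np.nonzero(b[200:380,255:310]);v+=200;u+=255
Q=W[v,u];t=Q[:,2]>Q[:,2].max()-.012;print('board z',np.percentile(Q[:,2],[5,50,95]))
cv2.imwrite('pics/w2c.png',cv2.resize(p[70:260,210:440],None,fx=3.4,fy=3.1,interpolation=cv2.INTER_CUBIC))
E
```

```text
S plate/table [ 21  25 236] [ 17  49 224] [ 20  30 229] z table -0.0002550378895049923 apron 0.009899321330628543 rail 0.027977079748838927
img rect (226, 80, 201, 95) 11914.0
plate ((0.5365230441093445, -0.09545938670635223), (0.2341601550579071, 0.10670092701911926), 4.551358699798584) [[0.4156000018119812, -0.051600001752376556], [0.42399999499320984, -0.15790000557899475], [0.6575000286102295, -0.13940000534057617], [0.6489999890327454, -0.032999999821186066]]
top (array([ 0.531985 , -0.0422803], dtype=float32), np.float32(4.505162))
bot (array([ 0.5403792 , -0.13911876], dtype=float32), np.float32(8.060553))
left (array([ 0.41990936, -0.10348833], dtype=float32), np.float32(-85.20066))
+rail 3828 294 429 ((0.5690562129020691, -0.06314129382371902), (0.14925244450569153, 0.030096733942627907), 4.403082370758057)
-rail 4170 294 423 ((0.5737727284431458, -0.12686501443386078), (0.1493406891822815, 0.04428599774837494), 4.746359348297119)
+rail inner top edge (array([ 0.56941044, -0.07820746], dtype=float32), np.float32(4.2046337))
board z [0.2510971  0.28277574 0.28420647]
```

View pics/w2c.png

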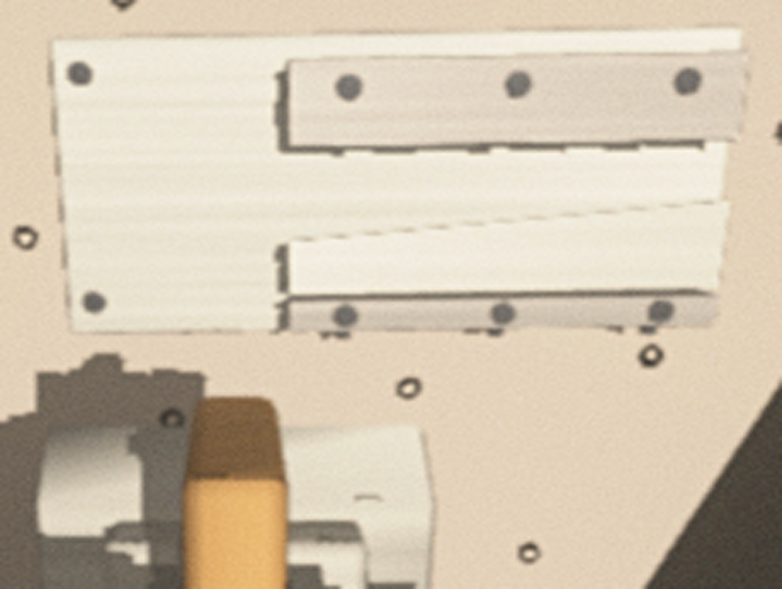

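The plate yaw comes out at about 4.45°. The rail lengths of 149 mm and heights of 28/10 mm all fit the given sizes. One quick check of the lateral centre and of the stop's offset in the fingers.

```bash
python3 - <<'E'
from h import *
z=np.load('pics/w2c.npz');C=[z[k] for k in z.files];p=cv2.imread('pics/w2.png')
a=np.radians(4.45);E=np.array([[np.cos(a),np.sin(a)],[-np.sin(a),np.cos(a)]])
g=cv2.cvtColor(p,cv2.COLOR_BGR2HSV)[...,1].astype(int)
print('S col 260 top',g[76:90,255:270].mean(1).round(),'bot',g[170:184,255:270].mean(1).round())
for n,u,v,h in(('plate+y',262,81.5,.01),('plate-y',262,177,.01),('rail in',340,115.5,.028),('rail out',340,88,.028),('mouth+',294.5,103,.028),('apron',228.5,130,.01)): print(n,(E@ray(C,u,v,h)[:2]).round(4))
T=np.array([.48264,-.15656])
for v in(223,224.5):print('board end',E@(ray(C,280,v,.2833)[:2]-T))
for u in(222,337):print('slide ends',E@(ray(C,u,215,.2345)[:2]-T))
E
```

```text
S col 260 top [46. 47. 46. 48. 48. 44. 35. 26. 23. 22. 22. 22. 21. 22.] bot [26. 27. 31. 30. 31. 32. 38. 48. 48. 46. 47. 46. 47. 46.]
plate+y [ 0.4521 -0.0826]
plate-y [ 0.4483 -0.1936]
rail in [ 0.5396 -0.1212]
rail out [ 0.5384 -0.0923]
mouth+ [ 0.4884 -0.107 ]
apron [ 0.4101 -0.1357]
board end [0.00144195 0.03762254]
board end [0.00143238 0.03703489]
slide ends [-0.02947277  0.02493856]
slide ends [0.03176976 0.02386723]
```

```bash
python3 -m jog '[[[0,0,0.017],[-26,25,0],0],[[0,0,0.017],[-26,52,0],0],[[0,0,0.017],[-26,52,-45],0],[[0,0,0.017],[-26,52,-90],0],[[0,0,0.017],[-26,52,-135],0],[[0,0,0.017],[-26,52,-175],0],[[0,0,0.017],[-26,52,-197],0],[[0,0,0.017],[-26,52,-197],0],[[0,0,0.017],[-26,52,-197],0],[[0,0,0.017],[-26,52,-197],0]]' 40
python3 -c "
from h import *
s=observe();print(s['eef_pos'],s['ee_rot'],s['ft_force'])
p,d=grab_frame('side');cv2.imwrite('pics/s3.png',cv2.resize(p[200:300,230:370],None,fx=5,fy=5,interpolation=cv2.INTER_CUBIC))"
```

```text
time: 6.3
eef_pos: [0.4576, -0.1061, 0.0517]
ee_rot: [179.9, 0.0, 94.3]
ft_force: [0.5, -0.7, -2.2]
grip_width: 0.133
grasp_force: 39.7
[ 0.45764276 -0.10607368  0.0516864 ] [1.79856536e+02 3.20522258e-02 9.43267177e+01] [ 0.47486911 -0.69161858 -2.24071056]
```

View pics/s3.png

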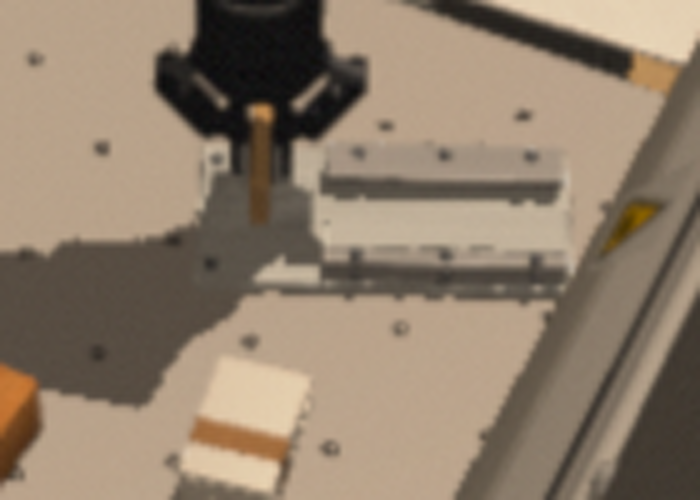

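The side view shows the held stop over the bare apron at (258,170), in front of the mouth at about u=318. Setting it down.

```bash
python3 -m jog '[[[0,0,0.002],[-1,1,-6],0],[[0,0,0.002],[-1,1,-12],0],[[0,0,0.002],[-1,1,-13],0],[[0,0,0.002],[-1,1,-13],0],[[0,0,0.002],[-1,1,-13],0],[[0,0,0.002],[-1,1,-13],0]]' 40
```

```text
time: 6.95
eef_pos: [0.4558, -0.1049, 0.0378]
ee_rot: [179.9, -0.0, 94.4]
ft_force: [-1.7, 0.9, 8.4]
grip_width: 0.134
grasp_force: 41.3
```

```bash
python3 -m jog '[[[0,0,0],[0,0,0.7],0],[[0,0,0],[5,0.4,0.7],0],[[0,0,0],[10,0.8,0.7],0],[[0,0,0],[14,1.1,0.7],0],[[0,0,0],[17,1.3,0.7],0],[[0,0,0],[20,1.6,0.7],0],[[0,0,0],[20,1.6,0.7],0],[[0,0,0],[20,1.6,0.7],0]]' 40
python3 -m jog '[[[0,0,0],[3,0.2,0],0],[[0,0,0],[6,0.5,0],0],[[0,0,0],[9,0.7,0],0],[[0,0,0],[12,0.9,0],0],[[0,0,0],[12,0.9,0],0],[[0,0,0],[12,0.9,0],0]]' 40
```

```text
time: 7.75
eef_pos: [0.4754, -0.1035, 0.0379]
ee_rot: [-180.0, -0.0, 94.4]
ft_force: [-0.2, -0.7, -1.9]
grip_width: 0.137
grasp_force: 39.9
time: 8.35
eef_pos: [0.4875, -0.1026, 0.0379]
ee_rot: [-180.0, -0.0, 94.4]
ft_force: [-0.7, -0.1, -2.0]
grip_width: 0.132
grasp_force: 40.0
```

It's entering freely. Next I'll go on to about +20 mm, still gripped, then loosen the grip.

```bash
python3 -m jog '[[[0,0,0],[3,0.2,0],0],[[0,0,0],[6,0.5,0],0],[[0,0,0],[9,0.7,0],0],[[0,0,0],[12,0.9,0],0],[[0,0,0],[15,1.2,0],0],[[0,0,0],[18,1.4,0],0],[[0,0,0],[18,1.4,0],0],[[0,0,0],[18,1.4,0],0]]' 40
python3 -m jog '[[[0,0,0],[3,0.2,0],0],[[0,0,0],[6,0.5,0],0],[[0,0,0],[9,0.7,0],0],[[0,0,0],[12,0.9,0],0],[[0,0,0],[12,0.9,0],0],[[0,0,0],[12,0.9,0],0]]' 40
```

```text
time: 9.15
eef_pos: [0.5054, -0.1012, 0.0379]
ee_rot: [-180.0, -0.0, 94.4]
ft_force: [0.5, -0.6, -1.7]
grip_width: 0.134
grasp_force: 39.9
time: 9.75
eef_pos: [0.5176, -0.1001, 0.0379]
ee_rot: [-180.0, -0.0, 94.4]
ft_force: [0.1, 0.9, -2.5]
grip_width: 0.14
grasp_force: 39.8
```

```bash
python3 -m jog '[[[0,0,0],[0,0,0],17],[[0,0,0],[0,0,0],17],[[0,0,0],[0,0,0],17],[[0,0,0],[3,0.2,0],17],[[0,0,0],[6,0.5,0],17],[[0,0,0],[9,0.7,0],17],[[0,0,0],[12,0.9,0],17],[[0,0,0],[12,0.9,0],17],[[0,0,0],[12,0.9,0],17]]' 20
```

```text
time: 10.65
eef_pos: [0.5298, -0.0995, 0.0379]
ee_rot: [180.0, 0.0, 94.4]
ft_force: [0.4, 0.0, -0.6]
grip_width: 0.198
grasp_force: 0.0
```

```bash
python3 -m jog '[[[0,0,0],[2,0.2,0],17],[[0,0,0],[4,0.3,0],17],[[0,0,0],[6,0.5,0],17],[[0,0,0],[6,0.5,0],17],[[0,0,0],[6,0.5,0],17]]' 20
```

```text
time: 11.15
eef_pos: [0.5358, -0.099, 0.038]
ee_rot: [180.0, 0.0, 94.4]
ft_force: [0.2, -0.4, 0.4]
grip_width: 0.2
grasp_force: 0.0
```

```bash
cat > ok.py <<'E'
# exit 0 while the push along the way is still below 2.5 N
from h import *
import sys
s=observe();f=np.dot(s['ft_force'],[-.997,-.0776,0]);print('push %.1f'%f,np.round(s['eef_pos'],4),np.round(s['ft_force'],1),s['time']);sys.exit(f>2.5)
E
R='' ; 
python3 -m jog '[[[0,0,0],[1,0.1,0],17],[[0,0,0],[2,0.2,0],17],[[0,0,0],[3,0.2,0],17],[[0,0,0],[3,0.2,0],17]]' >/dev/null && python3 ok.py &&
python3 -m jog '[[[0,0,0],[1,0.1,0],17],[[0,0,0],[2,0.2,0],17],[[0,0,0],[3,0.2,0],17],[[0,0,0],[3,0.2,0],17]]' >/dev/null && python3 ok.py &&
python3 -m jog '[[[0,0,0],[1,0.1,0],17],[[0,0,0],[2,0.2,0],17],[[0,0,0],[3,0.2,0],17],[[0,0,0],[3,0.2,0],17]]' >/dev/null && python3 ok.py &&
python3 -m jog '[[[0,0,0],[1,0.1,0],17],[[0,0,0],[2,0.2,0],17],[[0,0,0],[3,0.3,0],17],[[0,0,0],[3,0.3,0],17]]' >/dev/null && python3 ok.py &&
python3 -m jog '[[[0,0,0],[1,0.1,0],17],[[0,0,0],[2,0.2,0],17],[[0,0,0],[3,0.2,0],17],[[0,0,0],[3,0.2,0],17]]' >/dev/null && python3 ok.py
```

```text
push 1.2 [ 0.5386 -0.0986  0.038 ] [-1.2  0.6  0.4] 11.55False
```

```bash
sed -i 's/sys.exit(f>2.5)/sys.exit(int(f>2.5))/' ok.py
python3 -m jog '[[[0,0,0],[1,0.1,0],17],[[0,0,0],[2,0.2,0],17],[[0,0,0],[3,0.2,0],17],[[0,0,0],[3,0.2,0],17]]' >/dev/null && python3 ok.py &&
python3 -m jog '[[[0,0,0],[1,0.1,0],17],[[0,0,0],[2,0.2,0],17],[[0,0,0],[3,0.2,0],17],[[0,0,0],[3,0.2,0],17]]' >/dev/null && python3 ok.py &&
python3 -m jog '[[[0,0,0],[1,0.1,0],17],[[0,0,0],[2,0.2,0],17],[[0,0,0],[3,0.3,0],17],[[0,0,0],[3,0.3,0],17]]' >/dev/null && python3 ok.py &&
python3 -m jog '[[[0,0,0],[1,0.1,0],17],[[0,0,0],[2,0.2,0],17],[[0,0,0],[3,0.2,0],17],[[0,0,0],[3,0.2,0],17]]' >/dev/null && python3 ok.py
```

```text
push 1.0 [ 0.5416 -0.0984  0.0379] [-1.   0.2  0.1] 11.95
push 0.8 [ 0.5447 -0.0983  0.038 ] [-0.8 -0.6  0.9] 12.35
push 1.1 [ 0.5478 -0.098   0.038 ] [-1.1  0.1 -0.2] 12.75
push 0.5 [ 0.5508 -0.0978  0.038 ] [-0.5 -0.1 -0.8] 13.15
```

```bash

python3 -m jog '[[[0,0,0],[1,0.1,0],17],[[0,0,0],[2,0.2,0],17],[[0,0,0],[3,0.2,0],17],[[0,0,0],[3,0.2,0],17]]' >/dev/null && python3 ok.py &&
python3 -m jog '[[[0,0,0],[1,0.1,0],17],[[0,0,0],[2,0.2,0],17],[[0,0,0],[3,0.2,0],17],[[0,0,0],[3,0.2,0],17]]' >/dev/null && python3 ok.py &&
python3 -m jog '[[[0,0,0],[1,0.1,0],17],[[0,0,0],[2,0.2,0],17],[[0,0,0],[3,0.3,0],17],[[0,0,0],[3,0.3,0],17]]' >/dev/null && python3 ok.py &&
python3 -m jog '[[[0,0,0],[1,0.1,0],17],[[0,0,0],[2,0.2,0],17],[[0,0,0],[3,0.2,0],17],[[0,0,0],[3,0.2,0],17]]' >/dev/null && python3 ok.py &&
python3 -m jog '[[[0,0,0],[1,0.1,0],17],[[0,0,0],[2,0.2,0],17],[[0,0,0],[3,0.2,0],17],[[0,0,0],[3,0.2,0],17]]' >/dev/null && python3 ok.py &&
python3 -m jog '[[[0,0,0],[1,0.1,0],17],[[0,0,0],[2,0.2,0],17],[[0,0,0],[3,0.2,0],17],[[0,0,0],[3,0.2,0],17]]' >/dev/null && python3 ok.py
```

```text
push 1.2 [ 0.5537 -0.0976  0.038 ] [-1.2  0.7 -0.4] 13.55
push 1.6 [ 0.5565 -0.0973  0.0379] [-1.6  0.2  0.8] 13.95
push 7.5 [ 0.5577 -0.0971  0.0379] [-7.7  1.3  5.2] 14.35
```

Resistance starts at about 57 mm past the mouth. I'll go on in 1 mm steps.

```bash

python3 -m jog '[[[0,0,0],[0.5,0,0],17],[[0,0,0],[1,0.1,0],17],[[0,0,0],[1,0.1,0],17],[[0,0,0],[1,0.1,0],17]]' >/dev/null ; python3 ok.py
```

```text
push 8.7 [ 0.5577 -0.0971  0.0378] [-8.8  0.7  7.9] 14.75
```

```bash

python3 -m jog '[[[0,0,0],[0.5,0,0],17],[[0,0,0],[1,0.1,0],17],[[0,0,0],[1,0.1,0],17],[[0,0,0],[1,0.1,0],17]]' >/dev/null ; python3 ok.py
python3 -c "
from h import *
p,d=grab_frame('side');cv2.imwrite('pics/s4.png',cv2.resize(p[200:300,230:370],None,fx=5,fy=5,interpolation=cv2.INTER_CUBIC))"
```

```text
push 11.0 [ 0.558  -0.097   0.0378] [-11.    0.3   9.7] 15.15
```

View pics/s4.png

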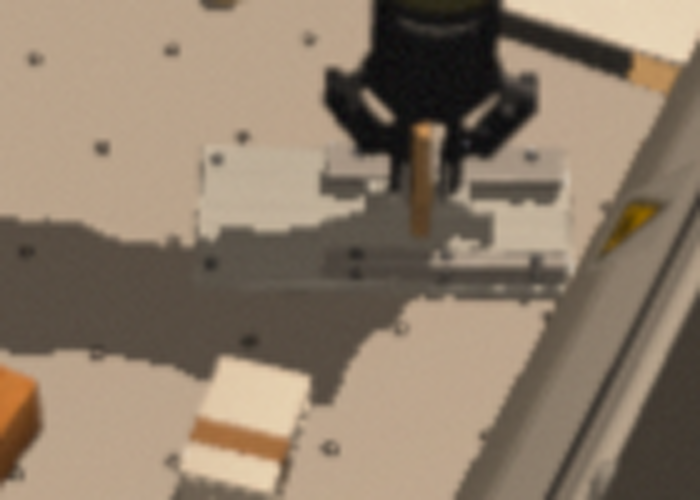

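The side view shows the stop upright inside the way, with its board at (422,180). The stiffness of about 6 N/mm matches wedging on the gib spring. I'll raise the fingers slightly to ease the downward drag and press on to about 16 N.

```bash

python3 -m jog '[[[0,0,0],[0,0,0.5],17],[[0,0,0],[0.5,0,0.5],17],[[0,0,0],[1,0.1,0.5],17],[[0,0,0],[1,0.1,0.5],17],[[0,0,0],[1,0.1,0.5],17]]' >/dev/null ; python3 ok.py
python3 -m jog '[[[0,0,0],[0.5,0,0],17],[[0,0,0],[0.5,0.1,0],17],[[0,0,0],[0.5,0.1,0],17]]' >/dev/null ; python3 ok.py
```

```text
push 12.1 [ 0.558  -0.097   0.0378] [-12.2   0.5   6.6] 15.7
push 13.4 [ 0.5581 -0.097   0.0378] [-13.5   0.7   8.6] 16.0
```

The TCP hardly moves, so the stop may be tipped (nose down) and binding. I'll unload, grip gently with 20 N so the pads level it, and push again.

```bash

python3 -m jog '[[[0,0,0],[-4,-0.3,0],17],[[0,0,0],[-7.5,-0.6,0],17],[[0,0,0],[-7.5,-0.6,0],17],[[0,0,0],[-7.5,-0.6,0],0],[[0,0,0],[-7.5,-0.6,0],0],[[0,0,0],[-7.5,-0.6,0],0],[[0,0,0],[-7.5,-0.6,0],0]]' 20; python3 ok.py
python3 -m jog '[[[0,0,0],[1,0.1,0],0],[[0,0,0],[2,0.2,0],0],[[0,0,0],[2,0.2,0],0],[[0,0,0],[2,0.2,0],0]]' >/dev/null ; python3 ok.py
```

```text
time: 16.7
eef_pos: [0.5561, -0.0975, 0.0387]
ee_rot: [179.9, 0.0, 94.4]
ft_force: [0.5, -0.2, 3.9]
grip_width: 0.138
grasp_force: 23.1
push -0.5 [ 0.5561 -0.0975  0.0387] [ 0.5 -0.2  3.9] 16.7
push 6.4 [ 0.5561 -0.0975  0.0388] [-6.2 -1.6  9.4] 17.1
```

```bash

python3 -m jog '[[[0,0,0],[1,0.1,1],0],[[0,0,0],[2,0.2,2],0],[[0,0,0],[2,0.2,2],0],[[0,0,0],[2,0.2,2],0]]' >/dev/null ; python3 ok.py
python3 -c "
from h import *
s=observe();print(s['ft_torque'],s['ee_rot'])"
```

```text
push 6.2 [ 0.5561 -0.0974  0.0389] [-6.1 -2.2 -3.5] 17.5
[-0.58544712  0.77429456  0.08652611] [-1.79614859e+02 -2.68450715e-02  9.43614674e+01]
```

```bash

python3 -m jog '[[[0,0,0],[1,0.1,0],0],[[0,0,0],[2,0.2,0],0],[[0,0,0],[2,0.2,0],0],[[0,0,0],[2,0.2,0],0]]' >/dev/null ; python3 ok.py
python3 -m jog '[[[0,0,0],[1,0.1,0],0],[[0,0,0],[1.5,0.1,0],0],[[0,0,0],[1.5,0.1,0],0],[[0,0,0],[1.5,0.1,0],0]]' >/dev/null ; python3 ok.py
```

```text
push 12.1 [ 0.5561 -0.0974  0.0389] [-12.   -2.2   0.4] 17.9
push 15.3 [ 0.5561 -0.0974  0.0388] [-15.2  -2.1   4.2] 18.3
```

The stop doesn't budge at 15 N. To rule out an early bind I'll ease it back out gently, then re-press with the grip held and level.

```bash

python3 -m jog '[[[0,0,0],[-4,-0.3,-1],0],[[0,0,0],[-7.5,-0.6,-1.5],0],[[0,0,0],[-7.5,-0.6,-1.5],0],[[0,0,0],[-7.5,-0.6,-1.5],0]]' 40 >/dev/null ; python3 ok.py
python3 -m jog '[[[0,0,0],[-1,-0.1,0],0],[[0,0,0],[-2,-0.2,0],0],[[0,0,0],[-3,-0.2,0],0],[[0,0,0],[-3,-0.2,0],0]]' >/dev/null ; python3 ok.py
python3 -m jog '[[[0,0,0],[-1,-0.1,0],0],[[0,0,0],[-2,-0.2,0],0],[[0,0,0],[-2,-0.2,0],0],[[0,0,0],[-2,-0.2,0],0]]' >/dev/null ; python3 ok.py
```

```text
push -1.4 [ 0.556  -0.0974  0.0388] [ 1.6 -1.8 -2.6] 18.7
push -8.4 [ 0.5554 -0.0975  0.0389] [  8.5  -1.4 -11.1] 19.1
push -0.4 [ 0.5506 -0.0978  0.0388] [ 0.6 -3.1 -2.7] 19.5
```

It broke out at about 10 N, so it was truly jammed. Re-pressing with the grip held, watching where the ramp begins.

```bash

python3 -m jog '[[[0,0,0],[1,0.1,0],0],[[0,0,0],[2,0.2,0.2],0],[[0,0,0],[3,0.2,0.2],0],[[0,0,0],[3,0.2,0.2],0]]' 30 >/dev/null ; python3 ok.py
python3 -m jog '[[[0,0,0],[1,0.1,0.2],0],[[0,0,0],[2,0.2,0.3],0],[[0,0,0],[2,0.2,0.3],0]]' >/dev/null ; python3 ok.py
python3 -m jog '[[[0,0,0],[1,0.1,0.2],0],[[0,0,0],[2,0.2,0.5],0],[[0,0,0],[2,0.2,0.5],0]]' >/dev/null ; python3 ok.py
```

```text
push 1.7 [ 0.553  -0.0976  0.0389] [-1.5 -3.6 -3.6] 19.9
push 5.0 [ 0.5536 -0.0976  0.0389] [-4.7 -3.4 -4.4] 20.2
push 10.0 [ 0.5536 -0.0976  0.0389] [-9.7 -4.5 -2.7] 20.5
```

```bash

python3 -m jog '[[[0,0,0],[1,0.1,0.2],0],[[0,0,0],[2,0.2,0.5],0],[[0,0,0],[2,0.2,0.5],0]]' >/dev/null ; python3 ok.py
```

```text
push 14.2 [ 0.5537 -0.0976  0.039 ] [-13.9  -5.1  -2.7] 20.8
```

Held tight it binds about 2.4 mm earlier, at 0.5537, as the task warned, so the loose push was right. I'll open the fingers slightly and push loosely with small yaw dithers so the stop can align.

```bash

python3 -m jog '[[[0,0,0],[-3,-0.2,-0.5],0],[[0,0,0],[-6,-0.5,-0.7],0],[[0,0,0],[-6,-0.5,-0.7],17],[[0,0,0],[-6,-0.5,-0.7],17],[[0,0,0],[-6,-0.5,-0.7],17]]' 20 >/dev/null ; python3 ok.py
python3 -m jog '[[[0,0,0],[1,0.1,0],17],[[0,0,0],[2,0.2,0],17],[[0,0,0.01],[3,0.2,0],17],[[0,0,-0.01],[3,0.2,0],17],[[0,0,0],[3,0.2,0],17]]' >/dev/null ; python3 ok.py
python3 -m jog '[[[0,0,0],[1,0.1,0],17],[[0,0,0.01],[2,0.2,0],17],[[0,0,-0.01],[2,0.2,0],17],[[0,0,0],[2,0.2,0],17]]' >/dev/null ; python3 ok.py
python3 -m jog '[[[0,0,0],[1,0.1,0],17],[[0,0,0.01],[2,0.2,0],17],[[0,0,-0.01],[2,0.2,0],17],[[0,0,0],[2,0.2,0],17]]' >/dev/null ; python3 ok.py
```

```text
push 0.7 [ 0.5543 -0.0965  0.0403] [-0.6 -1.  -0.9] 21.3
push -0.6 [ 0.5566 -0.0971  0.0397] [0.6 0.4 0. ] 21.8
push 2.7 [ 0.558  -0.097   0.0397] [-2.7 -0.6  2.8] 22.2
push 8.3 [ 0.5583 -0.097   0.0396] [-8.2 -1.5  6. ] 22.6
```

```bash

python3 -m jog '[[[0,0,0],[1,0.1,0.4],17],[[0,0,0.012],[2,0.2,0.7],17],[[0,0,-0.012],[2,0.2,0.7],17],[[0,0,0],[2,0.2,0.7],17]]' >/dev/null ; python3 ok.py
python3 -m jog '[[[0,0,0],[0.5,0,0.2],17],[[0,0,0.012],[1,0.1,0.3],17],[[0,0,-0.012],[1,0.1,0.3],17],[[0,0,0],[1,0.1,0.3],17]]' >/dev/null ; python3 ok.py
```

```text
push 10.6 [ 0.5584 -0.0969  0.0396] [-10.5  -1.5   4.7] 23.0
push 14.0 [ 0.5585 -0.0969  0.0396] [-13.9  -2.1   4. ] 23.4
```

The seat repeats at about 0.558 (about 58 mm past the mouth). One more press to about 17 N, held, then release.

```bash

python3 -m jog '[[[0,0,0],[0.5,0,0.2],17],[[0,0,0],[1.2,0.1,0.3],17],[[0,0,0],[1.2,0.1,0.3],17],[[0,0,0],[1.2,0.1,0.3],17],[[0,0,0],[1.2,0.1,0.3],17]]' >/dev/null ; python3 ok.py
python3 -m jog '[[[0,0,0],[-3,-0.2,-0.5],17],[[0,0,0],[-6,-0.5,-1],17],[[0,0,0],[-9,-0.7,-1],17],[[0,0,0],[-9,-0.7,-1],17],[[0,0,0],[-9,-0.7,-1],17]]' >/dev/null; python3 ok.py
```

```text
push 15.5 [ 0.5585 -0.0969  0.0396] [-15.3  -2.7   3.3] 23.9
push 0.3 [ 0.5564 -0.0968  0.0403] [-0.3 -0.6 -0.2] 24.4
```

```bash

python3 -m jog '[[[0,0,0],[0,0,0],50],[[0,0,0],[0,0,0],50],[[0,0,0],[0,0,0],50],[[0,0,0],[0,0,0],50],[[0,0,0],[0,0,0],50],[[0,0,0],[0,0,30],50],[[0,0,0],[0,0,70],50],[[0,0,0],[-10,-30,110],50],[[0,0,0],[-30,-60,150],50],[[0,0,0],[-50,-65,180],50],[[0,0,0],[-50,-65,180],50],[[0,0,0],[-50,-65,180],50]]'
python3 - <<'E'
from h import *
s=observe();print(s['eef_pos'],s['ft_force'])
C=cam('wrist');p,d=grab_frame('wrist');cv2.imwrite('pics/w5.png',p);W=cloud(C,d)
hsv=cv2.cvtColor(p,cv2.COLOR_BGR2HSV)
a=np.radians(4.45);E=np.array([[np.cos(a),np.sin(a)],[-np.sin(a),np.cos(a)]])
m=(W[...,2]>.066)&(W[...,2]<.085)&(abs(W[...,0]-.555)<.06)&(abs(W[...,1]+.095)<.06)
v,u=np.nonzero(m);Q=W[v,u];print(len(Q),'ztop',np.median(Q[:,2]))
r=cv2.minAreaRect(np.array([ray(C,i,j,.074)[:2] for i,j in zip(u,v)],np.float32));print(r,E@np.array(r[0])-[.489,-.137])
E
```

```text
time: 25.6
eef_pos: [0.5058, -0.162, 0.2208]
ee_rot: [179.9, 0.0, 94.4]
ft_force: [0.7, 0.4, -1.1]
grip_width: 0.586
grasp_force: 0.0
[ 0.50584256 -0.16204483  0.22083867] [ 0.65777095  0.36656351 -1.07974553]
1178 ztop 0.07361693637886246
((0.5549037456512451, -0.09479083865880966), (0.012916459701955318, 0.07401721179485321), 4.334357261657715) [ 0.05687621 -0.00055956]
```

View pics/w5.png

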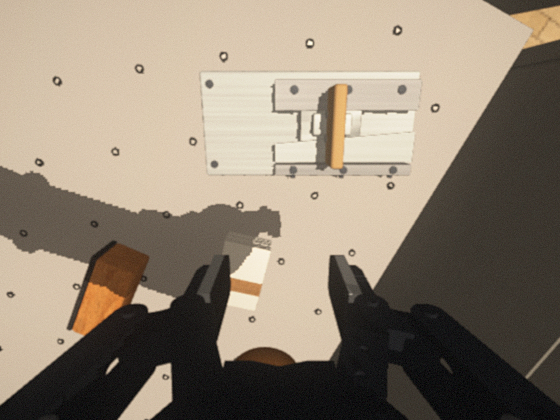

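The stop sits in the way with its board from (340,85) to (337,168). It is 57 mm past the mouth, y = -0.6 mm, 0.1° off the axis, and the board top is at 74 mm as it should be. The gripper is clear, so I'm handing in.

```bash
python3 -c "
from workcell import *
print(job_done())"
```

```text
the job is handed in; nothing more can be done
None
```

The stop is wedged in the way about 57 mm past the mouth, pressed home at about 15.5 N and let go with the gripper clear. I handed the job in at about 26 s; it returned no verdict.

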